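# Friction block over onto its rubber side and back to the stop

### The job

Set up the large wooden friction block for its next run: it stands on a long narrow edge on the friction board; push it over, away from the robot, onto its rubber-faced side, and push it along the board until its plain end (the end without the screw eye) sits flush against the stop strip. Only push it with the fingers: do not grip it or pick it up, and leave everything else on the board and the table where it is.

Things in the scene. Friction and masses are not known exactly. Their poses are not given: they have to be found in the camera images.
- block_center (a point): centre of the large loose friction block: wood, 38 mm thick (own x) x 120 mm long (own y) x 64 mm (own z), about 0.2 kg. At the start it stands on a 120 x 38 mm edge on the board, own z up, centre 32 mm above the board. Its broad +x face, away from the robot, is dark rubber sheet; lying on that, own x points down and the centre is 19 mm above the board
- block_eye (a point): outer tip of the block's steel screw eye, 14 mm across, that sticks out 20 mm from the middle of the block's end towards own -y; axes as block_center. Pushed slowly near its top the block tips about its lower far edge, hardly sliding, passes its balance at about 31 degrees and then falls over by itself
- block_plain_end (a point): middle of the block's plain end, the one towards own +y, 60 mm from block_center; axes as block_center. This end goes against the stop
- stop_face (a point): fixed: middle of the face of the stop, a wooden strip 18 mm thick across the whole left end of the friction board, rising 24 mm above it; the point is level with the board's upper surface. Own +x: across the board, away from the robot; +y: along the board, into the stop, square to its face; z up
- board: the fixed friction board, wood, 220 mm wide (own x), 600 mm long (own y), lying on the table, upper surface 18 mm above it; origin under its centre, axes as stop_face. The stop is at its +y end (its face 282 mm from the centre), a small pulley at the -y end
- newton_meter: bystander: flat clear plastic spring balance, 28 x 150 mm plus a hook, 15 mm thick, lying on the board near its far edge; origin under its centre
- masses: bystander: stack of three brass slotted masses, 36 mm across, 30 mm high, standing on the board near its far edge; origin under its centre
- small_block: bystander: smaller friction block, 28 x 80 x 44 mm, standing on its edge on the table between the robot and the board; origin under its centre
- beaker: bystander: open glass beaker, 74 mm across, 95 mm high, standing on the table beyond the board; origin under its centre
- tumbler: bystander: open glass tumbler, 80 mm across, 88 mm high, standing on the table beyond the board; origin under its centre
- spoon: bystander: black plastic spoon, 170 mm long, lying on the table beyond the board
- cap: bystander: white plastic screw cap, 28 mm across, 18 mm high, on the table between the robot and the board; origin under its centre
- block: the same large friction block as a body; origin in the middle of the edge on which it stands at the start, 32 mm below block_center
There are look-alikes about, which are no part of the job. Leave any green or yellow look-alike of the block alone.

How it is judged:
By the outcome, as a careful person would: the job done as asked, in the order asked, and still so for the second after the job is handed in, with the robot touching nothing.
It also fails if it takes over 48 s, if anything falls off the work surface, if the arm or the gripper's body presses on something with over 40 N, if the wrist force passes 120 N, or if a joint passes its speed limit or range.

### The arm

A 6-joint arm with a two-finger parallel gripper is mounted at the origin on the work surface. World frame = base frame: x ahead of the robot, y to its left, z up, the work surface at z = 0. Lengths are in m, angles in degrees, forces in N, time in s.
With the tool pointing down it reaches from about 0.25 to 0.725 m from the base axis. Payload 9.7 kg.
Tool frame: the origin (TCP) lies on the centre line of the jaws, within the pads' length; the fingertips stand 19 mm ahead of it and the grasp point (between the pads) is the TCP (bot.tcp_to_tips is the z of the fingertips in the tool frame, in m); z points along the fingers, y is the line along which they close (so a half turn about z gives the same grasp; the last joint's range is limited). The gripper opens to 85 mm and grips with 20 to 120 N. Pads are 22 mm wide; open, the fingers measure 114 mm over their backs; the gripper's body (76 mm by 85 mm) begins 54 mm behind the grasp point. The pads swing forward as they close: fully open they stand 13 mm farther back than shut.
Start: joints at [72.422, 4.979, 10.078, 95.1, 0, 90], TCP at [0.166, 0.524, 0.218] pointing down, gripper open.
Joint ranges: [-179.16, 179.16], [-48.56, 103.87], [-65.8, 70.77], [-126.05, 130.52], [-82.76, 87.17], [-180, 180]. Speed limits (degrees/s): [127.2, 127.2, 147.25, 180, 180, 180].

### API

Orientations are given as [roll, pitch, yaw] about the fixed x, y, z axes, in that order (R = Rz(yaw) Ry(pitch) Rx(roll)).
In Python, from workcell import bot gives the robot as it stands. The module is installed in compiled form; this text tells all that it offers.
- The arm moves only by the tool play_rows, never from a script. Its argument "increments" is a list of rows, each an object with "slide": the shift along the tool's x, y, z in mm, a list of three; "angular": the turn, a rotation vector about the tool's x, y, z in degrees, a list of three; "claw": the opening, from -1 (shut) to 1 (fully open). In form: [{"slide": [x, y, z], "angular": [rx, ry, rz], "claw": claw}, ...]. A call has 1 to 8 rows; each row shifts and turns the commanded pose from where the row before left it, along the tool's axes as they then stand; what a row does not reach is not made up. A row lasts 1/10 s, in which the tool goes at most 50 mm and 8.59 degrees, less where a joint would pass 70% of its speed; a pose out of reach is approached as far as the arm can. A call is refused whole if a number of a shift passes 50 or a number of a turn 8.59, either way. A call with a gripper value outside its range is refused whole. The fingers move at their own pace and stop on an object; "squeeze" is the grip in N (left out, the last holds). Time passes only in rows, so rows that do not move let the fingers close. It gives the time, the measured TCP pose, the force, the opening and the grip force at its end, in the units of the state.
- bot.get_obs(): the state, without advancing time (a new reading comes with each control period).
- bot.camera(name): name is "scene" or "top"; returns the picture (480x640x3 uint8, red, green, blue); there is no depth.
- bot.camera_info(name): a dict with "fovy" (degrees; the focal length in pixels is half the picture's height over the tangent of half this angle, whatever the lens; pixels are square), "cx", "cy" (the principal point, pixels), "R" (3x3) and "t" (3): a world point X has camera coordinates R X + t. Camera axes: x right, y down, z forward; pixel columns grow to the right and rows downward; lengths in m; the calibration is good to about 2 mm. A picture is of the moment at which its call begins. camera_info takes no time and is no camera call.
- bot.job_done(): hands the job in; it is judged then, once.
The state is a dict: "time": time; "q": joint angles; "qd": joint speeds; "joint_efforts": joint torques, N m; "ee_pos": TCP position; "tcp_rot": TCP orientation; "wrist_force": force on the tool from outside, world axes, zero at the start; "torque": the same for the moment, N m; "opening": finger opening in m; "grasp_force": force on a finger pad.
Only numpy, scipy, OpenCV 4.12 (cv2) and the standard library are available. Lean on these libraries where they do the work, as an engineer would, in place of code of your own. Each camera call takes 0.05 s, during which the arm holds its last target. There are 200 camera calls.

## Working session

There is one attempt and no reset: what is moved stays moved. The work goes in short steps, Python scripts to look and compute and a tool call to move; the robot and the scene stay as the last step left them, time stands still between calls to the robot, and variables do not carry over. Pictures are saved under pics/ and viewed, at most 10 in all, crops included, and the job is handed in when it is done.

Besides the shell and the picture viewer there is one more tool, called after "Request:" as name([rows], argument=value, ...), one row to a line, values as JSON. play_rows: Moves the arm, as the interface text tells. Its arguments: {"type":"object","properties":{"increments":{"type":"array"},"squeeze":{"type":"number"}},"required":["increments"]}

```bash
mkdir -p pics; cat > h.py <<'E'
import numpy as np, cv2
from workcell import bot
def snap(n,f):
    im=bot.camera(n); cv2.imwrite(f'pics/{f}.png',im[:,:,::-1]); return im
def ray(n,u,v,z):
    c=bot.camera_info(n); f=240/np.tan(np.radians(c['fovy'])/2); R=np.array(c['R']);t=np.array(c['t'])
    o=-R.T@t; d=R.T@np.array([(u-c['cx'])/f,(v-c['cy'])/f,1]); return o+d*(z-o[2])/d[2]
def proj(n,X):
    c=bot.camera_info(n); f=240/np.tan(np.radians(c['fovy'])/2); p=np.array(c['R'])@np.array(X)+np.array(c['t'])
    return f*p[0]/p[2]+c['cx'], f*p[1]/p[2]+c['cy']
E
python3 - <<'E'
from h import *
snap('scene','s0');snap('top','t0')
for n in('scene','top'):print(bot.camera_info(n))
print(bot.get_obs())
E
```

```text
{'fovy': 56.44771382244653, 'cx': 316.5983543610305, 'cy': 238.12442906503418, 'R': array([[-0.5614873 ,  0.8272216 , -0.02089102],
       [ 0.56415746,  0.36421573, -0.74099478],
       [-0.60535805, -0.42784498, -0.67118575]]), 't': array([ 0.36839695, -0.22571149,  1.43069064])}
{'fovy': 56.86055750506071, 'cx': 320.2105458305035, 'cy': 229.52049284166563, 'R': array([[-3.82175845e-02, -9.99269196e-01,  6.99843127e-04],
       [-9.74971045e-01,  3.71347648e-02, -2.19208736e-01],
       [ 2.19022549e-01, -9.05995517e-03, -9.75677734e-01]]), 't': array([-0.06854786,  0.55034011,  0.90612203])}
{'time': 0.1, 'q': array([7.24245203e+01, 5.00799147e+00, 1.00392856e+01, 9.50994943e+01,
       1.36602476e-03, 9.00016928e+01]), 'qd': array([ 0.13154275, -0.17241618,  0.13157668, -0.06578247, -0.06833977,
        0.02428906]), 'joint_efforts': array([ 1.88488528e-03, -5.21564126e+01,  4.65652263e+01,  1.60403992e-02,
        6.21638463e-06,  1.20882189e-05]), 'ee_pos': array([0.16600608, 0.52411911, 0.21735618]), 'tcp_rot': array([-1.79931800e+02, -1.36400886e-03,  1.62422826e+02]), 'wrist_force': array([ 0.12850371,  0.83650055, -0.00128936]), 'torque': array([-0.02117275, -0.01434528, -0.01137937]), 'grasp_force': 0.0, 'opening': 0.08558896010709754}
```

View pics/s0.png

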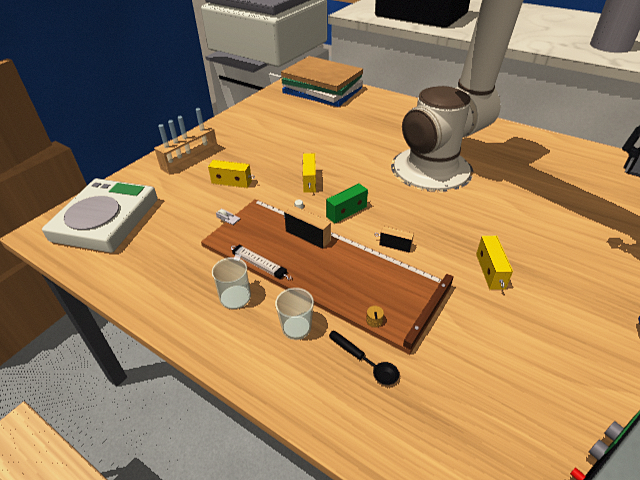

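View pics/t0.png

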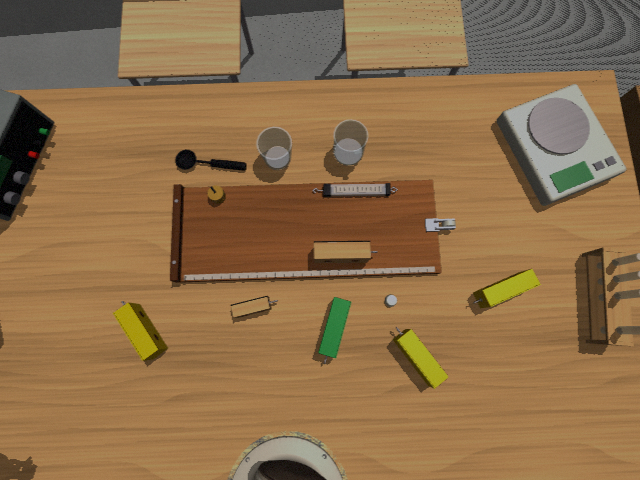

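Candidates in the top view: wooden block on the board (342,251), small wooden block on the table (250,307), green (335,327), yellow (138,330), (421,357) and (508,288). By the description I choose the one on the board, with its eye to the right at (375,252) and the stop at the left, column 178. Now one close crop to check.

```bash
python3 - <<'E'
from h import *
im=cv2.imread('pics/t0.png'); c=cv2.resize(im[170:290,165:445],None,fx=2.85,fy=2.85,interpolation=cv2.INTER_CUBIC); cv2.imwrite('pics/c0.png',c)
E
```

```text
(no output)
```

View pics/c0.png

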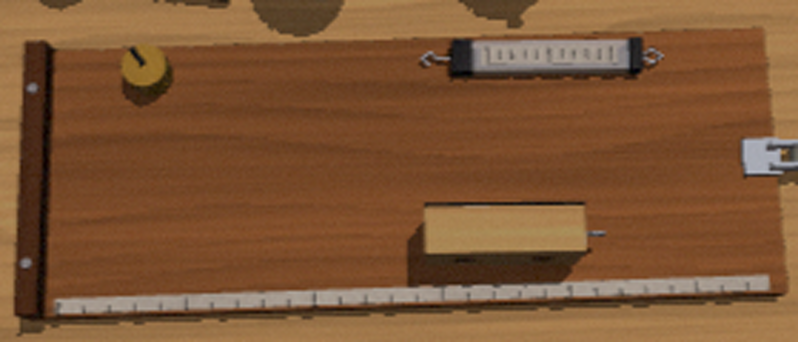

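The crop shows the wooden block: its top face has corners near (425,205), (585,205), (587,253) and (424,253), the eye tip is at (606,233), and the thin dark rubber edge is on the far side. The stop is at columns 17–50, the masses at (145,66) and the balance between columns 420 and 660, row 57.

```bash
python3 - <<'E'
from h import *
np.set_printoptions(precision=4,suppress=True)
g=lambda u,v,z:ray('top',165+(u+.5)/2.85-.5,170+(v+.5)/2.85-.5,z)
for nm,u,v,z in [('A',425,204,.082),('B',585,204,.082),('C',587,253,.082),('D',424,251,.082),('eye',606,233,.05),
 ('stopoutfar',26,42,.042),('stopoutnear',16,316,.042),('stopinfar',48,42,.042),('stopinnear',40,316,.042),
 ('bfar',765,28,.018),('bnear',787,293,.018),('bnearL',42,316,.018),('mass',145,66,.048),('nmL',420,57,.03),('nmnearL',452,77,.03),('nmnearR',640,74,.03),('nmR',660,57,.03)]:
    print(nm,g(u,v,z))
for nm,u,v,z in [('smallL',232,306,.044),('smallR',275,301,.044),('cap',391,300,.018),('green',335,327,.05),('beak',275,140,.09)]:print(nm,ray('top',u,v,z))
E
```

```text
A [ 0.5177 -0.0747  0.082 ]
B [ 0.5131 -0.1937  0.082 ]
C [ 0.4763 -0.1929  0.082 ]
D [ 0.4824 -0.0728  0.082 ]
eye [ 0.4961 -0.2123  0.05  ]
stopoutfar [0.6695 0.2395 0.042 ]
stopoutnear [0.4506 0.2397 0.042 ]
stopinfar [0.6688 0.222  0.042 ]
stopinnear [0.4499 0.2214 0.042 ]
bfar [ 0.6669 -0.3586  0.018 ]
bnear [ 0.4485 -0.3553  0.018 ]
bnearL [0.4527 0.2274 0.018 ]
mass [0.6439 0.1428 0.048 ]
nmL [ 0.6489 -0.0746  0.03  ]
nmnearL [ 0.6311 -0.0997  0.03  ]
nmnearR [ 0.6279 -0.251   0.03  ]
nmR [ 0.6415 -0.2682  0.03  ]
smallL [0.3909 0.1052 0.044 ]
smallR [0.3979 0.0132 0.044 ]
cap [ 0.392  -0.2396  0.018 ]
green [ 0.3386 -0.1126  0.05  ]
beak [0.7478 0.0031 0.09  ]
```

Request:
play_rows([
  {"slide": [0,0,0],"angular": [0,0,-7.55],"claw": 0.2},
  {"slide": [0,0,0],"angular": [0,0,-7.55],"claw": 0.2},
  {"slide": [-19.5,-42.9,0],"angular": [0,0,0],"claw": 0.2},
  {"slide": [-19.5,-42.9,0],"angular": [0,0,0],"claw": 0.2},
  {"slide": [-19.5,-42.9,0],"angular": [0,0,0],"claw": 0.2},
  {"slide": [-19.5,-42.9,0],"angular": [0,0,0],"claw": 0.2},
  {"slide": [-19.5,-42.9,0],"angular": [0,0,0],"claw": 0.2},
  {"slide": [-19.5,-42.9,0],"angular": [0,0,0],"claw": 0.2},
])

```text
time: 0.9
ee_pos: [0.2719, 0.2603, 0.2177]
tcp_rot: [-180.0, 0.0, 177.6]
wrist_force: [1.5, 0.5, 0.0]
opening: 0.0514
grasp_force: 0.0
```

```bash
python3 -c "
from workcell import bot
print(bot.tcp_to_tips);o=bot.get_obs();print(o['ee_pos'],o['tcp_rot'],o['opening'])"
```

```text
0.019
[0.27191072 0.2603349  0.2177317 ] [-1.79995289e+02  3.26013827e-03  1.77563855e+02] 0.05137374309343806
```

Request:
play_rows([
  {"slide": [-19.5,-42.5,0],"angular": [0,0,0],"claw": 0.2},
  {"slide": [-19.5,-42.5,0],"angular": [0,0,0],"claw": 0.2},
  {"slide": [-19.5,-42.5,0],"angular": [0,0,0],"claw": 0.2},
  {"slide": [-19.5,-42.5,0],"angular": [0,0,0],"claw": 0.2},
  {"slide": [-19.5,-42.5,0],"angular": [0,0,0],"claw": 0.2},
  {"slide": [-19.5,-42.5,0],"angular": [0,0,0],"claw": 0.2},
  {"slide": [-19.5,-42.5,0],"angular": [0,0,0],"claw": 0.2},
  {"slide": [-19.5,-42.5,0],"angular": [0,0,0],"claw": 0.2},
])

```text
time: 1.7
ee_pos: [0.4132, -0.0865, 0.2179]
tcp_rot: [180.0, 0.0, 177.5]
wrist_force: [1.4, 0.1, 0.7]
opening: 0.051
grasp_force: 0.0
```

Request:
play_rows([
  {"slide": [-19.5,-42.5,0],"angular": [0,0,0],"claw": 0.2},
  {"slide": [0,0,0],"angular": [0,0,0],"claw": 0.2},
  {"slide": [0,0,0],"angular": [0,0,0],"claw": 0.2},
])

```text
time: 2.0
ee_pos: [0.4303, -0.1283, 0.2173]
tcp_rot: [180.0, -0.1, 177.4]
wrist_force: [-0.4, -0.1, -0.0]
opening: 0.0513
grasp_force: 0.0
```

Request:
play_rows([
  {"slide": [0,-4,40],"angular": [0,0,0],"claw": 0.2},
  {"slide": [0,0,40],"angular": [0,0,0],"claw": 0.2},
  {"slide": [0,0,40],"angular": [0,0,0],"claw": 0.2},
  {"slide": [0,0,15],"angular": [0,0,0],"claw": 0.2},
  {"slide": [0,0,0],"angular": [0,0,0],"claw": 0.2},
  {"slide": [0,0,0],"angular": [0,0,0],"claw": 0.2},
])

```text
time: 2.6
ee_pos: [0.4311, -0.1313, 0.0848]
tcp_rot: [-180.0, 0.1, 177.6]
wrist_force: [0.6, -0.0, 0.9]
opening: 0.0514
grasp_force: 0.0
```

```bash
python3 - <<'E'
from h import *
im=snap('scene','s1')[170:320,230:430]; im2=snap('top','t1')[190:310,270:430]
a=cv2.resize(im,(800,600),interpolation=cv2.INTER_CUBIC);b=cv2.resize(im2,(800,600),interpolation=cv2.INTER_CUBIC)
cv2.imwrite('pics/c1.png',cv2.resize(np.hstack([a,b]),(800,300))[:,:,::-1])
E
```

```text
(no output)
```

View pics/c1.png

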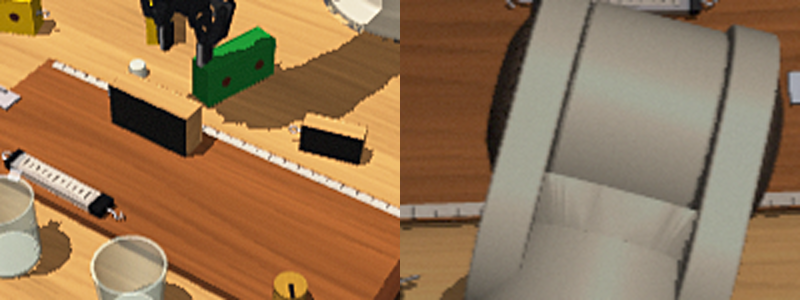

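```bash
python3 - <<'E'
from h import *
for y in(-.131-.035,-.131+.035):
  for z in (.066,.08,.1): print(y,z,proj('scene',[.431,y,z]))
print(proj('scene',[.499,-.073,.082]))
E
```

```text
-0.166 0.066 (np.float64(312.0010474252284), np.float64(203.77072451660752))
-0.166 0.08 (np.float64(311.85449032696664), np.float64(199.5912259648748))
-0.166 0.1 (np.float64(311.6410522518497), np.float64(193.50442337109956))
-0.096 0.066 (np.float64(334.0786971922469), np.float64(212.66124720199878))
-0.096 0.08 (np.float64(334.10762634221487), np.float64(208.44577112760862))
-0.096 0.1 (np.float64(334.1497782807133), np.float64(202.30350671866663))
(np.float64(327.16770036391296), np.float64(225.3567149634188))
```

```bash
python3 - <<'E'
from h import *
im=cv2.imread('pics/s1.png')[160:240,290:370]
cv2.imwrite('pics/c2.png',cv2.resize(im,(600,600),interpolation=cv2.INTER_CUBIC))
E
```

```text
(no output)
```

View pics/c2.png

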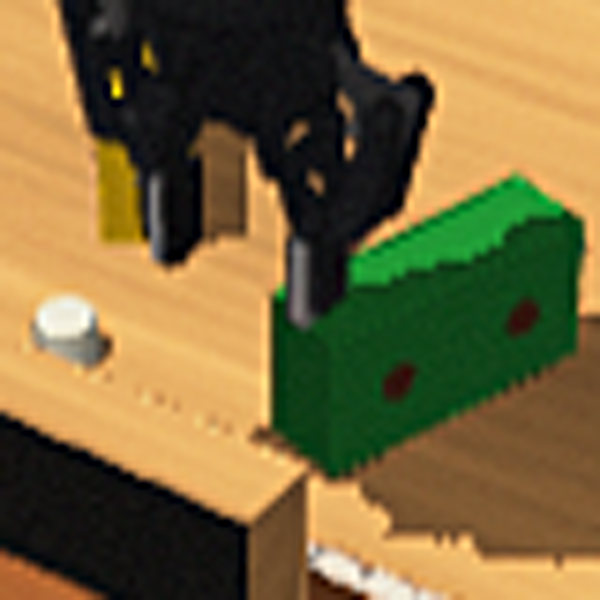

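Pixels (313,195) and (331,203) put the fingertips near z≈0.1, higher than the stated tool length implies. I'll bring them close to the block and compare with its top edge directly.

Request:
play_rows([
  {"slide": [-10,0,0],"angular": [0,0,0],"claw": 0.2},
  {"slide": [-10,0,0],"angular": [0,0,0],"claw": 0.2},
  {"slide": [-9,0,0],"angular": [0,0,0],"claw": 0.2},
  {"slide": [0,0,0],"angular": [0,0,0],"claw": 0.2},
  {"slide": [0,0,0],"angular": [0,0,0],"claw": 0.2},
])

```text
time: 3.2
ee_pos: [0.4595, -0.1328, 0.0827]
tcp_rot: [180.0, -0.1, 177.5]
wrist_force: [-0.5, 1.3, -0.2]
opening: 0.0512
grasp_force: 0.0
```

```bash
python3 - <<'E'
from h import *
im=snap('scene','s2')[:,:,::-1][170:250,270:350]
print(bot.get_obs()['ee_pos'])
cv2.imwrite('pics/c3.png',cv2.resize(im,(600,600),interpolation=cv2.INTER_CUBIC))
E
```

```text
[ 0.45930163 -0.13285035  0.08271711]
```

View pics/c3.png

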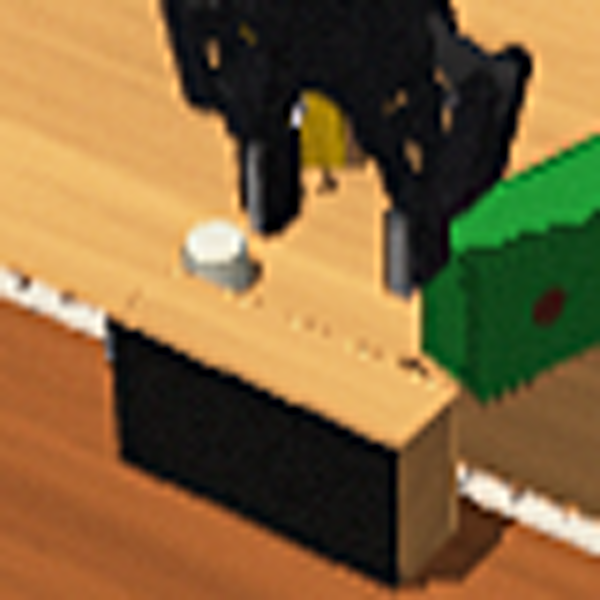

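Against the block's near top edge at about (323,219), the tip at (323,209) looks either about 25 mm too high or about 30 mm too far back. I'll tell which by advancing at this height and watching the force.

Request:
play_rows([
  {"slide": [-4,0,0],"angular": [0,0,0],"claw": 0.2},
  {"slide": [-4,0,0],"angular": [0,0,0],"claw": 0.2},
  {"slide": [-3,0,0],"angular": [0,0,0],"claw": 0.2},
  {"slide": [0,0,0],"angular": [0,0,0],"claw": 0.2},
])

```text
time: 3.65
ee_pos: [0.4708, -0.1334, 0.083]
tcp_rot: [-180.0, 0.0, 177.5]
wrist_force: [-0.0, -0.5, 0.1]
opening: 0.0512
grasp_force: 0.0
```

Request:
play_rows([
  {"slide": [-4,0,0],"angular": [0,0,0],"claw": 0.2},
  {"slide": [-4,0,0],"angular": [0,0,0],"claw": 0.2},
  {"slide": [0,0,0],"angular": [0,0,0],"claw": 0.2},
])

```text
time: 3.95
ee_pos: [0.4789, -0.1337, 0.0829]
tcp_rot: [-180.0, 0.0, 177.5]
wrist_force: [0.5, 0.4, -0.1]
opening: 0.051
grasp_force: 0.0
```

```bash
python3 - <<'E'
from h import *
im=snap('scene','s3')[:,:,::-1][170:250,270:350]
print(bot.get_obs()['ee_pos'])
cv2.imwrite('pics/c4.png',cv2.resize(im,(600,600),interpolation=cv2.INTER_CUBIC))
E
```

```text
[ 0.47862059 -0.13368926  0.08291444]
```

View pics/c4.png

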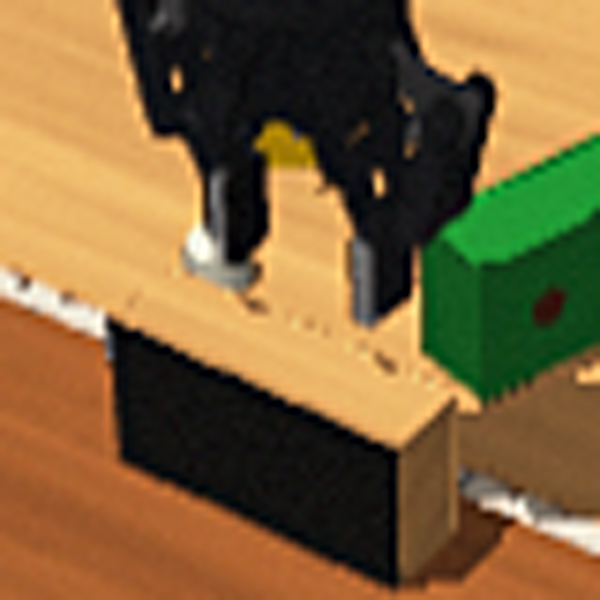

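Still no contact, with the tip at (319,213) in line above the near top edge. I'll go a little farther.

Request:
play_rows([
  {"slide": [-4,0,0],"angular": [0,0,0],"claw": 0.2},
  {"slide": [-4,0,0],"angular": [0,0,0],"claw": 0.2},
  {"slide": [-4,0,0],"angular": [0,0,0],"claw": 0.2},
  {"slide": [0,0,0],"angular": [0,0,0],"claw": 0.2},
])

```text
time: 4.4
ee_pos: [0.4909, -0.1342, 0.0829]
tcp_rot: [180.0, 0.0, 177.5]
wrist_force: [-0.6, -0.1, -0.6]
opening: 0.0514
grasp_force: 0.0
```

Request:
play_rows([
  {"slide": [-4,0,0],"angular": [0,0,0],"claw": 0.2},
  {"slide": [-4,0,0],"angular": [0,0,0],"claw": 0.2},
  {"slide": [-4,0,0],"angular": [0,0,0],"claw": 0.2},
  {"slide": [0,0,0],"angular": [0,0,0],"claw": 0.2},
])

```text
time: 4.8
ee_pos: [0.5029, -0.1348, 0.0829]
tcp_rot: [-180.0, 0.0, 177.5]
wrist_force: [0.2, 0.7, -0.3]
opening: 0.0517
grasp_force: 0.0
```

```bash
python3 - <<'E'
from h import *
im=snap('scene','s4')[:,:,::-1][170:250,270:350]
im2=snap('top','t4')
print(bot.get_obs()['ee_pos'],proj('top',[.5,-.134,.08]))
a=cv2.resize(im,(400,400),interpolation=cv2.INTER_CUBIC);b=cv2.resize(im2[190:310,270:390,::-1],(400,400),interpolation=cv2.INTER_CUBIC)
cv2.imwrite('pics/c5.png',np.hstack([a,b]))
E
```

```text
[ 0.50245071 -0.13471228  0.0829088 ] (np.float64(342.07468640798027), np.float64(248.57044131923178))
```

View pics/c5.png

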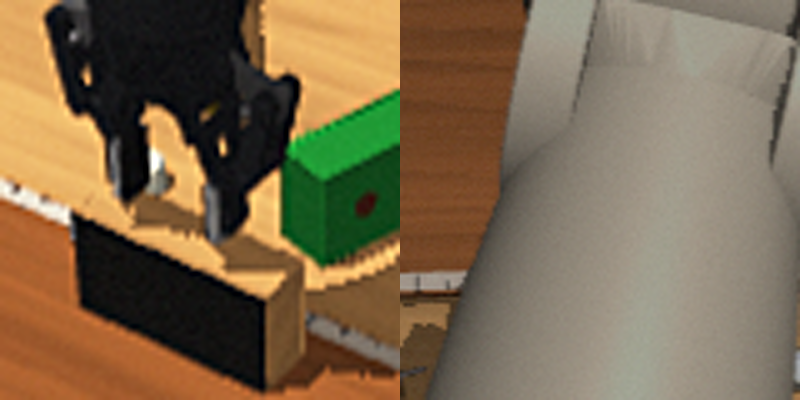

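The fingers and their shadows are now over the block's top with no contact (tip at (313,218)), so the fingertips really stand about 20 mm above the reported TCP height. I'll back off, go lower and push.

Request:
play_rows([
  {"slide": [25,0,0],"angular": [0,0,0],"claw": 0.2},
  {"slide": [25,0,0],"angular": [0,0,0],"claw": 0.2},
  {"slide": [20,0,0],"angular": [0,0,0],"claw": 0.2},
  {"slide": [0,0,0],"angular": [0,0,0],"claw": 0.2},
  {"slide": [0,0,18],"angular": [0,0,0],"claw": 0.2},
  {"slide": [0,0,17],"angular": [0,0,0],"claw": 0.2},
  {"slide": [0,0,0],"angular": [0,0,0],"claw": 0.2},
])

```text
time: 5.6
ee_pos: [0.4317, -0.1314, 0.0462]
tcp_rot: [180.0, -0.2, 177.5]
wrist_force: [-1.0, 0.6, -0.3]
opening: 0.0513
grasp_force: 0.0
```

Request:
play_rows([
  {"slide": [-10,0,0],"angular": [0,0,0],"claw": 0.2},
  {"slide": [-10,0,0],"angular": [0,0,0],"claw": 0.2},
  {"slide": [-5,0,0],"angular": [0,0,0],"claw": 0.2},
  {"slide": [-4,0,0],"angular": [0,0,0],"claw": 0.2},
  {"slide": [-4,0,0],"angular": [0,0,0],"claw": 0.2},
  {"slide": [-4,0,0],"angular": [0,0,0],"claw": 0.2},
])

```text
time: 6.2
ee_pos: [0.4697, -0.1333, 0.048]
tcp_rot: [180.0, -0.0, 177.5]
wrist_force: [-2.2, -0.0, 1.0]
opening: 0.0513
grasp_force: 0.9
```

```bash
python3 - <<'E'
from h import *
im=snap('scene','s5')[:,:,::-1][150:270,250:350]
print(bot.get_obs()['ee_pos'],bot.get_obs()['wrist_force'])
cv2.imwrite('pics/c6.png',cv2.resize(im,(500,600),interpolation=cv2.INTER_CUBIC))
E
```

```text
[ 0.47005896 -0.13331149  0.04798918] [-0.62238025  0.39486486 -0.84000759]
```

View pics/c6.png

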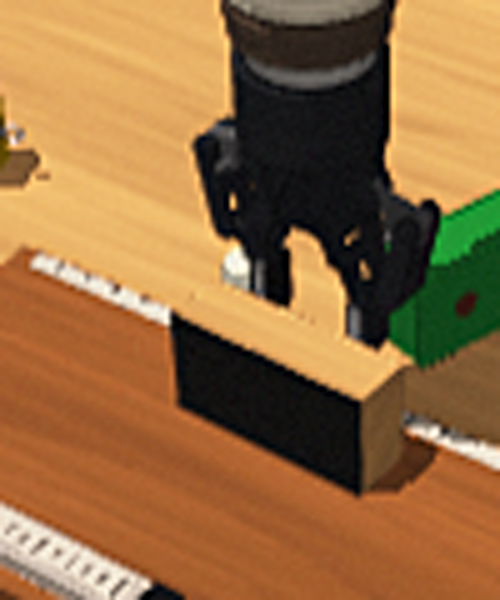

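Contact came at x≈0.468 as expected, with the tips just below the block's top edge at about (320,216). Now I'll push slowly to tip it over.

Request:
play_rows([
  {"slide": [-2.5,0,0],"angular": [0,0,0],"claw": 0.2},
  {"slide": [-2.5,0,0],"angular": [0,0,0],"claw": 0.2},
  {"slide": [-2.5,0,0],"angular": [0,0,0],"claw": 0.2},
  {"slide": [-2.5,0,0],"angular": [0,0,0],"claw": 0.2},
  {"slide": [-2.5,0,0],"angular": [0,0,0],"claw": 0.2},
  {"slide": [-2.5,0,0],"angular": [0,0,0],"claw": 0.2},
])

```text
time: 6.85
ee_pos: [0.4847, -0.134, 0.048]
tcp_rot: [-180.0, 0.0, 177.5]
wrist_force: [0.0, -0.7, 1.5]
opening: 0.0516
grasp_force: 0.6
```

```bash
cat >> h.py <<'E'
def topdark(n='scene'):
    # dark rubber region near the block in the scene view
    im=snap(n,'x%d'%int(bot.get_obs()['time']*100)); g=im.max(2)
    m=np.zeros_like(g); m[205:260,270:352]=(g[205:260,270:352]<40)
    k,l,s,c=cv2.connectedComponentsWithStats(m.astype('uint8'))
    print(s[1:][s[1:,4]>20])
E
python3 -c "
from h import *
topdark()"
```

```text
[[299 205   6   9  48]
 [312 205  20  17 170]
 [279 218  43  32 384]]
```

Request:
play_rows([
  {"slide": [-2.5,0,0],"angular": [0,0,0],"claw": 0.2},
  {"slide": [-2.5,0,0],"angular": [0,0,0],"claw": 0.2},
  {"slide": [-2.5,0,0],"angular": [0,0,0],"claw": 0.2},
  {"slide": [-2.5,0,0],"angular": [0,0,0],"claw": 0.2},
  {"slide": [-2.5,0,0],"angular": [0,0,0],"claw": 0.2},
  {"slide": [-2,0,0],"angular": [0,0,0],"claw": 0.2},
  {"slide": [0,0,0],"angular": [0,0,0],"claw": 0.2},
  {"slide": [0,0,0],"angular": [0,0,0],"claw": 0.2},
])

```text
time: 7.7
ee_pos: [0.4989, -0.1345, 0.0479]
tcp_rot: [180.0, -0.0, 177.5]
wrist_force: [0.2, 0.0, -0.5]
opening: 0.0511
grasp_force: 0.0
```

```bash
python3 -c "
from h import *
topdark()"
```

```text
[[292 205   9  15  78]
 [308 205  22  22 243]]
```

Request:
play_rows([
  {"slide": [0,0,-30],"angular": [0,0,0],"claw": 0.2},
  {"slide": [0,0,-40],"angular": [0,0,0],"claw": 0.2},
  {"slide": [0,0,-40],"angular": [0,0,0],"claw": 0.2},
  {"slide": [40,0,0],"angular": [0,0,0],"claw": 0.2},
  {"slide": [40,0,0],"angular": [0,0,0],"claw": 0.2},
  {"slide": [0,0,0],"angular": [0,0,0],"claw": 0.2},
])

```text
time: 8.35
ee_pos: [0.4159, -0.1309, 0.1588]
tcp_rot: [-180.0, 0.0, 177.5]
wrist_force: [0.7, 0.1, 0.3]
opening: 0.0511
grasp_force: 0.0
```

```bash
python3 -c "
from h import *
print(bot.get_obs()['q'],bot.get_obs()['ee_pos'])"
```

```text
[-1.74595447e+01 -1.14318868e+01 -1.21480316e+01  8.92747556e+01
 -1.27101912e-02 -1.49424858e+01] [ 0.41590842 -0.130882    0.15877848]
```

Request:
play_rows([
  {"slide": [0,0,0],"angular": [0,0,8],"claw": 0.2},
  {"slide": [0,0,0],"angular": [0,0,8],"claw": 0.2},
  {"slide": [0,0,0],"angular": [0,0,8],"claw": 0.2},
  {"slide": [0,0,0],"angular": [0,0,8],"claw": 0.2},
  {"slide": [0,0,0],"angular": [0,0,8],"claw": 0.2},
  {"slide": [0,0,0],"angular": [0,0,8],"claw": 0.2},
  {"slide": [0,0,0],"angular": [0,0,8],"claw": 0.2},
  {"slide": [0,0,0],"angular": [0,0,8],"claw": 0.2},
])

```text
time: 9.15
ee_pos: [0.4193, -0.1312, 0.1579]
tcp_rot: [180.0, 0.0, 113.2]
wrist_force: [0.4, 0.2, 0.5]
opening: 0.0515
grasp_force: 0.0
```

Request:
play_rows([
  {"slide": [0,0,0],"angular": [0,0,8],"claw": 0.0},
  {"slide": [0,0,0],"angular": [0,0,8],"claw": 0.0},
  {"slide": [0,0,0],"angular": [0,0,7.9],"claw": 0.0},
  {"slide": [-33,33,0],"angular": [0,0,0],"claw": 0.0},
  {"slide": [-33,33,0],"angular": [0,0,0],"claw": 0.0},
  {"slide": [-33,33,0],"angular": [0,0,0],"claw": 0.0},
  {"slide": [-32,33,0],"angular": [0,0,0],"claw": 0.0},
  {"slide": [0,0,0],"angular": [0,0,0],"claw": 0.0},
])

```text
time: 9.95
ee_pos: [0.5526, -0.2661, 0.1536]
tcp_rot: [-179.8, -0.1, 89.5]
wrist_force: [-1.8, 1.8, -1.3]
opening: 0.0427
grasp_force: 0.0
```

```bash
python3 - <<'E'
from h import *
im=snap('top','t5')
print(bot.get_obs()['ee_pos'],bot.get_obs()['tcp_rot'])
# wood-coloured (light) region on the board
hsv=cv2.cvtColor(im,cv2.COLOR_RGB2HSV)
m=np.zeros(im.shape[:2],'uint8'); r=im[195:265,250:425].astype(int)
m[195:265,250:425]=((r[:,:,1]>115)&(r[:,:,0]-r[:,:,2]>30)).astype('uint8')
k,l,s,c=cv2.connectedComponentsWithStats(m)
for i in range(1,k):
    if s[i,4]>50:
        rc=cv2.minAreaRect(np.argwhere(l==i)[:,::-1].astype(np.float32)); p=cv2.boxPoints(rc); print(s[i],rc[1]); 
        for q in p: print(q,ray('top',*q,.056))
for q in [(.516,-.076,.056),(.513,-.196,.056),(.58,-.08,.056),(.577,-.198,.056)]:print(proj('top',q))
E
```

```text
[ 0.55107045 -0.2644018   0.15492276] [-1.79791705e+02 -9.71783862e-02  8.95383354e+01]
[ 315  214   54   28 1385] (27.0, 53.0)
[315. 214.] [ 0.58404981 -0.07936757  0.056     ]
[368. 214.] [ 0.57959263 -0.19647057  0.056     ]
[368. 241.] [ 0.51885759 -0.19270899  0.056     ]
[315. 241.] [ 0.52325931 -0.07719944  0.056     ]
(np.float64(314.56828717989333), np.float64(244.29024501445724))
(np.float64(369.67457906164367), np.float64(243.58067272103284))
(np.float64(315.3514811222461), np.float64(215.76289445837904))
(np.float64(368.7634543180663), np.float64(215.10936727409594))
```

The block lies on its rubber face, centre about (0.551,-0.137), yaw about -2°. I'll lower the fingers behind the eye end, straddling the eye.

Request:
play_rows([
  {"slide": [16,-1,0],"angular": [0,0,0],"claw": 0.0},
  {"slide": [0,0,40],"angular": [0,0,0],"claw": 0.0},
  {"slide": [0,0,40],"angular": [0,0,0],"claw": 0.0},
  {"slide": [0,0,30],"angular": [0,0,0],"claw": 0.0},
  {"slide": [0,0,0],"angular": [0,0,0],"claw": 0.0},
])

```text
time: 10.5
ee_pos: [0.5464, -0.2443, 0.0448]
tcp_rot: [-179.7, -0.1, 89.7]
wrist_force: [0.2, 1.2, 0.8]
opening: 0.0424
grasp_force: 0.0
```

Request:
play_rows([
  {"slide": [0,0,10],"angular": [0,0,0],"claw": 0.0},
  {"slide": [0,0,10],"angular": [0,0,0],"claw": 0.0},
  {"slide": [0,0,10],"angular": [0,0,0],"claw": 0.0},
  {"slide": [0,0,0],"angular": [0,0,0],"claw": 0.0},
])

```text
time: 10.9
ee_pos: [0.5488, -0.2467, 0.017]
tcp_rot: [-179.9, -0.0, 89.6]
wrist_force: [-1.4, 0.3, 0.5]
opening: 0.0433
grasp_force: 0.0
```

```bash
python3 - <<'E'
from h import *
im=snap('scene','s6'); print(bot.get_obs()['ee_pos'],bot.get_obs()['wrist_force'])
cv2.imwrite('pics/c7.png',cv2.resize(im[150:300,200:400,::-1],(800,600),interpolation=cv2.INTER_CUBIC))
# end-face edges and dark finger mask, coarse
for y in (-.24,):
  for z in (.018,.03,.04,.056): print(z,proj('scene',[.55+.03,y+.011,z]),proj('scene',[.52,y+.011,z]))
g=im.max(2)
for r in range(205,262,2): print(r,''.join('#' if v<60 else '.' for v in g[r,235:325]))
E
```

```text
[ 0.54900644 -0.24688724  0.01770053] [-0.03867703  0.05631765  0.06651014]
0.018 (np.float64(260.17092584326934), np.float64(239.949334362348)) (np.float64(274.41098907315245), np.float64(227.2998913001132))
0.03 (np.float64(259.6814105473524), np.float64(236.52678542217893)) (np.float64(274.0324460605167), np.float64(223.89613241512808))
0.04 (np.float64(259.26824653087084), np.float64(233.63806247823882)) (np.float64(273.71306948303703), np.float64(221.02438250305525))
0.056 (np.float64(258.5970644903547), np.float64(228.9453523615382)) (np.float64(273.19448601955673), np.float64(216.3614168359922))
205 ............############################..................................................
207 ...#......################.##########.....................................................
209 ..##....#################....########.....................................................
211 ..##..######.############...########......................................................
213 ...######################...######.#......................................................
215 ....#######
[... 1564 characters left out ...]
...................................
249 ###...................................................................................#...
251 ....................................................................................##....
253 ..................................................................................##......
255 ................................................................................#.........
257 ..............................................................................#...........
259 ............................................................................##............
261 ..........................................................................#...............
```

Request:
play_rows([
  {"slide": [0,0,5],"angular": [0,0,0],"claw": 0.0},
  {"slide": [0,0,4],"angular": [0,0,0],"claw": 0.0},
  {"slide": [15,0,0],"angular": [0,0,0],"claw": 0.0},
  {"slide": [10,0,0],"angular": [0,0,0],"claw": 0.0},
  {"slide": [5,0,0],"angular": [0,0,0],"claw": 0.0},
  {"slide": [5,0,0],"angular": [0,0,0],"claw": 0.0},
  {"slide": [5,0,0],"angular": [0,0,0],"claw": 0.0},
])

```text
time: 11.65
ee_pos: [0.5497, -0.2066, 0.0092]
tcp_rot: [180.0, 0.0, 89.6]
wrist_force: [0.3, -1.3, 0.7]
opening: 0.0429
grasp_force: 1.0
```

Request:
play_rows([
  {"slide": [4,0,0],"angular": [0,0,0],"claw": 0.0},
  {"slide": [6,0,0],"angular": [0,0,0],"claw": 0.0},
  {"slide": [7,0,0],"angular": [0,0,0],"claw": 0.0},
  {"slide": [7,0,0],"angular": [0,0,0],"claw": 0.0},
  {"slide": [7,0,0],"angular": [0,0,0],"claw": 0.0},
  {"slide": [7,0,0],"angular": [0,0,0],"claw": 0.0},
  {"slide": [7,0,0],"angular": [0,0,0],"claw": 0.0},
  {"slide": [5,0,0],"angular": [0,0,0],"claw": 0.0},
])

```text
time: 12.45
ee_pos: [0.5498, -0.1563, 0.009]
tcp_rot: [180.0, 0.0, 89.6]
wrist_force: [-0.3, -1.6, 1.4]
opening: 0.0431
grasp_force: 0.9
```

```bash
cat > m.py <<'E'
from h import *
im=snap('top','t%d'%int(100*bot.get_obs()['time']))
print(bot.get_obs()['ee_pos'],bot.get_obs()['wrist_force'])
m=np.zeros(im.shape[:2],'uint8'); r=im[195:265,180:425].astype(int)
m[195:265,180:425]=((r[:,:,1]>115)&(r[:,:,0]-r[:,:,2]>30)).astype('uint8')
k,l,s,c=cv2.connectedComponentsWithStats(m)
for i in range(1,k):
    if s[i,4]>100:
        print(s[i])
        w=(l==i); cols=[u for u in range(s[i,0]+4,s[i,0]+s[i,2]-4) if w[:,u].any()]
        for nm,f in (('far',lambda u:np.argmax(w[:,u])),('near',lambda u:479-np.argmax(w[::-1,u])+1)):
            P=np.array([ray('top',u,f(u)-.5,.056) for u in cols]); a=np.polyfit(P[:,1],P[:,0],1); print(nm,'yaw',-np.degrees(np.arctan(a[0])),'x',P[:,0].mean())
        rows=range(s[i,1]+4,s[i,1]+s[i,3]-4)
        P=np.array([ray('top',np.argmax(w[v])-.5,v,.056) for v in rows]); a=np.polyfit(P[:,0],P[:,1],1); print('left end y',P[:,1].mean(),np.degrees(np.arctan(a[0])))
E
python3 m.py
```

```text
[ 0.54977704 -0.15574154  0.00892911] [ 0.18369948 -0.02860538 -0.02295467]
[292 216  25  28 482]
far yaw -2.1798895397691003 x 0.5815529330191392
near yaw 44.91904852695209 x 0.5287202329827817
left end y -0.02660786056684819 -1.3769123522316942
```

Request:
play_rows([
  {"slide": [6,0,0],"angular": [0,0,0],"claw": 0.0},
  {"slide": [9,0,0],"angular": [0,0,0],"claw": 0.0},
  {"slide": [10,0,0],"angular": [0,0,0],"claw": 0.0},
  {"slide": [10,0,0],"angular": [0,0,0],"claw": 0.0},
  {"slide": [10,0,0],"angular": [0,0,0],"claw": 0.0},
  {"slide": [10,0,0],"angular": [0,0,0],"claw": 0.0},
  {"slide": [10,0,0],"angular": [0,0,0],"claw": 0.0},
  {"slide": [10,0,0],"angular": [0,0,0],"claw": 0.0},
])

```text
time: 13.3
ee_pos: [0.5502, -0.081, 0.0089]
tcp_rot: [-180.0, -0.0, 89.6]
wrist_force: [0.3, -0.6, -0.2]
opening: 0.0426
grasp_force: 0.5
```

Request:
play_rows([
  {"slide": [10,0,0],"angular": [0,0,0],"claw": 0.0},
  {"slide": [10,0,0],"angular": [0,0,0],"claw": 0.0},
  {"slide": [10,0,0],"angular": [0,0,0],"claw": 0.0},
  {"slide": [10,0,0],"angular": [0,0,0],"claw": 0.0},
  {"slide": [10,0,0],"angular": [0,0,0],"claw": 0.0},
  {"slide": [10,0,0],"angular": [0,0,0],"claw": 0.0},
  {"slide": [10,0,0],"angular": [0,0,0],"claw": 0.0},
  {"slide": [5,0,0],"angular": [0,0,0],"claw": 0.0},
])

```text
time: 14.1
ee_pos: [0.5508, -0.006, 0.009]
tcp_rot: [-180.0, -0.0, 89.7]
wrist_force: [-0.4, -1.0, -1.0]
opening: 0.0423
grasp_force: 0.5
```

```bash
python3 m.py
```

```text
[ 0.55084219 -0.00565435  0.00898316] [-0.45250051 -0.57389147  0.90181881]
```

Request:
play_rows([
  {"slide": [10,0,0],"angular": [0,0,0],"claw": 0.0},
  {"slide": [10,0,0],"angular": [0,0,0],"claw": 0.0},
  {"slide": [10,0,0],"angular": [0,0,0],"claw": 0.0},
  {"slide": [10,0,0],"angular": [0,0,0],"claw": 0.0},
  {"slide": [10,0,0],"angular": [0,0,0],"claw": 0.0},
  {"slide": [10,0,0],"angular": [0,0,0],"claw": 0.0},
  {"slide": [10,0,0],"angular": [0,0,0],"claw": 0.0},
  {"slide": [5,0,0],"angular": [0,0,0],"claw": 0.0},
])

```text
time: 14.95
ee_pos: [0.5513, 0.069, 0.009]
tcp_rot: [180.0, -0.0, 89.7]
wrist_force: [0.5, -1.7, 1.3]
opening: 0.0424
grasp_force: 0.8
```

Request:
play_rows([
  {"slide": [3,0,0],"angular": [0,0,0],"claw": 0.0},
  {"slide": [3,0,0],"angular": [0,0,0],"claw": 0.0},
  {"slide": [3,0,0],"angular": [0,0,0],"claw": 0.0},
  {"slide": [2,0,0],"angular": [0,0,0],"claw": 0.0},
])

```text
time: 15.35
ee_pos: [0.5514, 0.079, 0.009]
tcp_rot: [180.0, 0.0, 89.6]
wrist_force: [0.9, -1.0, 0.9]
opening: 0.0426
grasp_force: 0.8
```

Request:
play_rows([
  {"slide": [1.5,0,0],"angular": [0,0,0],"claw": 0.0},
  {"slide": [1.5,0,0],"angular": [0,0,0],"claw": 0.0},
  {"slide": [0,0,0],"angular": [0,0,0],"claw": 0.0},
])

```text
time: 15.65
ee_pos: [0.5514, 0.0821, 0.009]
tcp_rot: [-180.0, -0.0, 89.6]
wrist_force: [0.4, 0.2, -0.2]
opening: 0.0429
grasp_force: 0.2
```

Request:
play_rows([
  {"slide": [1.5,0,0],"angular": [0,0,0],"claw": 0.0},
  {"slide": [1.5,0,0],"angular": [0,0,0],"claw": 0.0},
  {"slide": [1.5,0,0],"angular": [0,0,0],"claw": 0.0},
])

```text
time: 15.95
ee_pos: [0.5514, 0.0866, 0.009]
tcp_rot: [-180.0, 0.0, 89.6]
wrist_force: [-0.6, -1.1, 1.1]
opening: 0.0424
grasp_force: 0.8
```

Request:
play_rows([
  {"slide": [1,0,0],"angular": [0,0,0],"claw": 0.0},
  {"slide": [1,0,0],"angular": [0,0,0],"claw": 0.0},
])

```text
time: 16.15
ee_pos: [0.5514, 0.0886, 0.0089]
tcp_rot: [-180.0, 0.0, 89.6]
wrist_force: [-0.5, -1.5, 0.0]
opening: 0.0428
grasp_force: 0.8
```

Request:
play_rows([
  {"slide": [1,0,0],"angular": [0,0,0],"claw": 0.0},
  {"slide": [1,0,0],"angular": [0,0,0],"claw": 0.0},
])

```text
time: 16.35
ee_pos: [0.5515, 0.0906, 0.009]
tcp_rot: [-180.0, 0.0, 89.6]
wrist_force: [0.5, -2.5, -0.3]
opening: 0.0427
grasp_force: 0.7
```

Request:
play_rows([
  {"slide": [1,0,0],"angular": [0,0,0],"claw": 0.0},
])

```text
time: 16.45
ee_pos: [0.5514, 0.0916, 0.009]
tcp_rot: [-180.0, 0.0, 89.6]
wrist_force: [-0.5, -1.0, 0.7]
opening: 0.0427
grasp_force: 0.7
```

Request:
play_rows([
  {"slide": [1,0,0],"angular": [0,0,0],"claw": 0.0},
])

```text
time: 16.55
ee_pos: [0.5515, 0.0926, 0.009]
tcp_rot: [-180.0, -0.0, 89.6]
wrist_force: [-1.1, -1.2, -0.3]
opening: 0.0427
grasp_force: 0.7
```

Request:
play_rows([
  {"slide": [0.5,0,0],"angular": [0,0,0],"claw": 0.0},
])

```text
time: 16.65
ee_pos: [0.5514, 0.0931, 0.0089]
tcp_rot: [-180.0, -0.0, 89.6]
wrist_force: [0.3, -2.1, -0.0]
opening: 0.0427
grasp_force: 0.7
```

Request:
play_rows([
  {"slide": [1,0,0],"angular": [0,0,0],"claw": 0.0},
])

```text
time: 16.75
ee_pos: [0.5515, 0.0938, 0.009]
tcp_rot: [180.0, 0.0, 89.6]
wrist_force: [0.3, -9.1, 1.4]
opening: 0.043
grasp_force: 4.0
```

Request:
play_rows([
  {"slide": [1,0,0],"angular": [0,0,0],"claw": 0.0},
])

```text
time: 16.85
ee_pos: [0.5515, 0.0937, 0.009]
tcp_rot: [180.0, 0.2, 89.6]
wrist_force: [-0.1, -12.8, 1.4]
opening: 0.0427
grasp_force: 6.7
```

Request:
play_rows([
  {"slide": [1,0,0],"angular": [0,0,0],"claw": 0.0},
])

```text
time: 16.95
ee_pos: [0.5515, 0.0937, 0.009]
tcp_rot: [180.0, 0.3, 89.5]
wrist_force: [0.7, -18.6, 2.7]
opening: 0.0427
grasp_force: 9.6
```

```bash
python3 - <<'E'
from h import *
im=snap('scene','s8'); print(bot.get_obs()['ee_pos'],bot.get_obs()['wrist_force'])
im=snap('top','t8')
for v in range(205,262,4): print(v,[tuple(int(x) for x in p) for p in im[v,176:196:2]][:10])
E
```

```text
[0.5515272  0.09365289 0.00901331] [  0.76555089 -15.41098108   1.57882354]
205 [(154, 145, 130), (153, 143, 130), (153, 147, 129), (153, 145, 130), (156, 147, 132), (153, 144, 130), (153, 144, 128), (149, 139, 125), (150, 141, 126), (145, 136, 122)]
209 [(153, 144, 128), (154, 144, 130), (153, 144, 128), (155, 145, 132), (156, 145, 130), (151, 143, 127), (155, 146, 131), (153, 143, 128), (149, 141, 125), (148, 140, 125)]
213 [(154, 144, 129), (154, 144, 131), (155, 146, 130), (154, 146, 130), (153, 143, 129), (155, 145, 130), (153, 144, 129), (154, 144, 129), (148, 140, 123), (148, 137, 122)]
217 [(157, 147, 131), (154, 146, 130), (157, 146, 132), (156, 146, 134), (155, 144, 130), (155, 145, 129), (152, 143, 129), (152, 144, 130), (151, 144, 127), (148, 141, 125)]
221 [(154, 144, 127), (156, 147, 132), (156, 143, 130), (156, 146, 130), (154, 144, 131), (153, 143, 130), (154, 145, 128), (155, 147, 132), (154, 143, 128), (149, 140, 126)]
225 [(155, 146, 133), (158, 147, 134), (157, 147, 131), (158, 148, 133), (155, 144, 130), (154, 145, 130), (150, 141, 126), (150, 140, 126), (151, 14
[... 900 characters left out ...]

249 [(154, 144, 129), (158, 148, 133), (158, 150, 134), (155, 147, 132), (159, 149, 135), (156, 144, 132), (158, 147, 131), (154, 144, 130), (156, 147, 132), (152, 141, 126)]
253 [(155, 147, 133), (156, 147, 131), (157, 149, 133), (157, 148, 132), (155, 145, 130), (158, 149, 134), (158, 149, 133), (154, 146, 132), (152, 143, 131), (152, 142, 128)]
257 [(156, 147, 131), (157, 148, 133), (157, 148, 132), (156, 149, 134), (160, 150, 133), (155, 147, 131), (155, 147, 130), (156, 146, 130), (157, 145, 132), (154, 144, 128)]
261 [(152, 144, 128), (156, 147, 130), (159, 148, 133), (156, 145, 131), (158, 149, 131), (156, 146, 132), (158, 147, 132), (156, 146, 132), (158, 150, 132), (156, 145, 130)]
```

Firm stop contact at 18 N with no further movement. Backing off.

Request:
play_rows([
  {"slide": [-3,0,0],"angular": [0,0,0],"claw": 0.0},
  {"slide": [-5,0,0],"angular": [0,0,0],"claw": 0.0},
  {"slide": [-15,0,0],"angular": [0,0,0],"claw": 0.0},
  {"slide": [-25,0,0],"angular": [0,0,0],"claw": 0.0},
  {"slide": [0,0,-30],"angular": [0,0,0],"claw": 0.0},
  {"slide": [0,0,-40],"angular": [0,0,0],"claw": 0.0},
  {"slide": [0,0,-40],"angular": [0,0,0],"claw": 0.0},
  {"slide": [-40,0,-20],"angular": [0,0,0],"claw": 0.0},
])

```text
time: 17.85
ee_pos: [0.552, 0.0096, 0.1427]
tcp_rot: [179.8, -0.1, 89.8]
wrist_force: [1.1, -0.7, -0.4]
opening: 0.0426
grasp_force: 0.0
```

Request:
play_rows([
  {"slide": [-40,-20,-10],"angular": [0,0,0],"claw": 0.0},
  {"slide": [-40,-20,0],"angular": [0,0,0],"claw": 0.0},
  {"slide": [-40,-20,0],"angular": [0,0,0],"claw": 0.0},
  {"slide": [-40,-20,0],"angular": [0,0,0],"claw": 0.0},
  {"slide": [-40,-20,0],"angular": [0,0,0],"claw": 0.0},
  {"slide": [-40,-20,0],"angular": [0,0,0],"claw": 0.0},
  {"slide": [0,0,0],"angular": [0,0,0],"claw": 0.0},
])

```text
time: 18.55
ee_pos: [0.4268, -0.2353, 0.1491]
tcp_rot: [-180.0, 0.1, 89.3]
wrist_force: [0.5, -0.7, 0.8]
opening: 0.0428
grasp_force: 0.0
```

```bash
python3 m.py; python3 - <<'E'
from h import *
a=cv2.resize(snap('scene','s9')[200:360,300:470,::-1],(425,400),interpolation=cv2.INTER_CUBIC)
b=cv2.resize(snap('top','t9')[170:290,165:278,::-1],(375,400),interpolation=cv2.INTER_CUBIC)
cv2.imwrite('pics/c9.png',np.hstack([a,b]))
i0=cv2.imread('pics/t0.png').astype(int);i9=cv2.imread('pics/t9.png').astype(int)
d=abs(i0-i9).max(2)
for n,(u,v) in dict(nm=(357,190),mass=(216,193),beak=(275,150),tumb=(350,145),spoon=(210,162),small=(252,307),cap=(391,300),green=(335,327)).items(): print(n,(d[v-12:v+12,u-20:u+20]>40).sum())
E
```

```text
[ 0.42785007 -0.23357968  0.14910427] [-0.32591309  0.92117927  1.09762145]
[ 180  218   52   30 1325]
far yaw -0.6809656233053919 x 0.5826785351280619
near yaw -0.3948976429409924 x 0.520901585881211
left end y 0.21861817214729037 1.7890539669093317
nm 0
mass 0
beak 0
tumb 0
spoon 0
small 0
cap 579
green 749
```

View pics/c9.png

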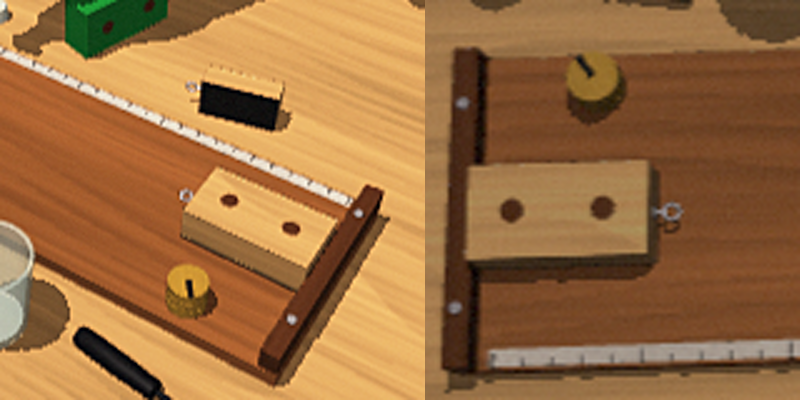

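The picture shows the block lying rubber side down, its plain end flush with the stop and the eye at the right. The balance, masses, beaker, tumbler, spoon and small block look unchanged. The cap and green block areas differ, most likely because the arm covers them in the top view.

```bash
python3 -c "
from workcell import bot
print(bot.job_done())"
```

```text
the job is handed in; nothing more can be done
None
```

I pushed the block over onto its rubber face and along the board until its plain end sat flush against the stop, and handed the job in at about 19 s; I saw nothing else moved, but the arm hid the cap and green block from the top camera in the final check.

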